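Gauge a groove and set the tongue stop

TASK

Take the depth gauge off its wooden stand and, at about mid-length of the grooved strip that lies at the green end stop, push its probe gently down into the groove until the base sits flat across it; leave it standing there, upright. Read its dial, then slide the black stop block of the tongue jig to the middle of the colour field that the needle shows. Do not slam or tip the gauge, and leave the other things on the bench where they are.

Things in the scene. Friction and masses are not known exactly. Their poses are not given: they have to be found in the camera images.
- gauge_grip (a point): grip point of the depth gauge: on its axis, 40 mm above the underside of its base, inside its upright black body (30 mm along the gauge's x, 26 mm along its y, from 10 to 60 mm above the underside). Grip it across its y sides: the dial stands out on the +x side. Axes as the gauge: z up
- gauge_foot (a point): centre of the underside of the gauge's steel base (44 mm along x, 56 along y, 10 high). The brass probe, 5 mm thick, lies on this axis and sticks out 18 mm below when free; its red tail sticks out of the top, 68 to 85 mm above the underside. Axes of the gauge
- probe (a joint): how far (m) the probe is pushed up into the gauge: 0 free, 0.017 at most; base flat: groove depth = 0.018 less this. Spring and friction resist with 4 to 5 N, more than the gauge's weight (3.2 N), so push it home; once flat it stays down by its weight, and lifted off, the probe springs out. The needle shows red at 0.002 to 0.0065, then yellow to 0.0115, blue to 0.016
- stand: dark wooden stand, 70 x 80 mm, 35 mm high, fixed, with a 16 mm wide slot in its top along its x; the gauge stands on it at the start with the probe hanging in the slot. Origin at the centre of its underside
- jig: plywood plate 220 (x) x 250 (y) x 12 mm, fixed, carrying three grooved strips side by side at y = -75, 0 and +75 mm, each with an end stop at its +x end. Origin at the centre of its underside
- check_point (a point): where to measure: mid-length of the groove of the strip that lies at the green end stop, on the groove's centre line, level with the strip's top, 36 mm above the table. x along the groove, towards the green stop (centre 90 mm away, 20 x 50 mm, rising 14 mm above the strip's top with its knob), y across, z up
- strip_a: light wood strip 150 (x) x 60 (y) x 24 mm, fixed on the jig plate, with a groove 12 mm wide along its whole top, in the middle of its width. The three strips have groove depths of about 4, 9 and 14 mm; which lies where changes. Origin at the centre of its underside
- strip_b: light wood strip 150 (x) x 60 (y) x 24 mm, fixed on the jig plate, with a groove 12 mm wide along its whole top, in the middle of its width. The three strips have groove depths of about 4, 9 and 14 mm; which lies where changes. Origin at the centre of its underside
- strip_c: light wood strip 150 (x) x 60 (y) x 24 mm, fixed on the jig plate, with a groove 12 mm wide along its whole top, in the middle of its width. The three strips have groove depths of about 4, 9 and 14 mm; which lies where changes. Origin at the centre of its underside
- slide_top (a point): centre of the top of the black stop block of the tongue jig: 28 (x) x 20 (y) x 40 mm high, its top 54.5 mm above the table. It slides along its own y on an aluminium track 14 mm high; a strip with red, yellow and blue fields (10 mm high) runs alongside on its +x side
- slide (a joint): position (m) of the stop block along its +y, 0 to 0.155, moved with about 1.5 N and staying where left. The centre of the red field is at 0.055, yellow 0.095, blue 0.135; each field is 37 mm long. It starts near 0, before the red field
- bowl: turned dark bowl, 120 mm across, 50 mm high; a bystander, to be left alone. Origin at its underside centre
- glue: yellow glue bottle, 60 mm across, 170 mm high; a bystander, to be left alone. Origin at its underside centre
- jar: amber jar, 64 mm across, 80 mm high; a bystander, to be left alone. Origin at its underside centre
- mallet: hammer with wooden handle, 260 mm long, lying down; a bystander, to be left alone. Origin at its middle, on the underside
- brush: flat brush, 200 mm long, lying down; a bystander, to be left alone. Origin at its middle, on the underside
- offcut: wood offcut 70 x 40 x 22 mm; a bystander, to be left alone. Origin at its underside centre
- finial: turned wooden finial, 44 mm across, 88 mm high; a bystander, to be left alone. Origin at its underside centre
- gauge: the whole depth gauge, loose, 0.33 kg, z up; origin at the centre of the underside of its base. Its round white dial, 42 mm across, is on its +x face, out to 25 mm from the axis and 36 mm above the underside, with red, yellow and blue arcs and a black needle
Not all that is in view belongs to the job. Of the things like the part that bears slide_top, leave any that is purple; of the rest the larger one is meant. Leave any purple look-alike of the gauge alone.

How it is judged:
On the way, in this order (a step that is already met when the one before it is completed fails the run):
1. the gauge stands pressed flat on the strip at the green stop, its probe in the groove (x of gauge_foot in the frame of check_point between -0.045 and 0.045 m and y of gauge_foot in the frame of check_point between -0.0055 and 0.0055 m and z of gauge_foot in the frame of check_point between -0.002 and 0.002 m and angle between gauge_foot's own z axis and vertical below 0.035 rad and value of joint probe above 0.002 m), for 0.4 s.
2. the stop block stands in the colour field that the needle shows (((value of joint probe between 0.0018 and 0.0062 m and value of joint slide between 0.042 and 0.068 m) or (value of joint probe between 0.0068 and 0.0112 m and value of joint slide between 0.082 and 0.108 m) or (value of joint probe between 0.0118 and 0.0162 m and value of joint slide between 0.122 and 0.148 m))), for 0.2 s.
At the end, for the whole second after the job is handed in: Gauge at rest by itself on the strip at the green stop: tilt under 2 deg, base within 2 mm of the strip top, axis within 5.5 mm of the groove line and 45 mm of mid-length, probe on the groove floor; block at rest within 13 mm of the centre of the field the needle shows (all of step 1 and ((value of joint probe between 0.0018 and 0.0062 m and value of joint slide between 0.042 and 0.068 m) or (value of joint probe between 0.0068 and 0.0112 m and value of joint slide between 0.082 and 0.108 m) or (value of joint probe between 0.0118 and 0.0162 m and value of joint slide between 0.122 and 0.148 m)) and linear speed of gauge below 0.02 m/s and velocity of joint slide between -0.01 and 0.01 m/s); the robot touches nothing.
It fails at once if a bystander was moved more than 30 mm (distance of any of bowl, glue, jar, mallet, brush, offcut, finial from where it was at the start of the episode above 0.03 m).
It fails at once if the gauge was tipped over (more than 35 degrees) (angle between gauge_foot's own z axis and vertical above 0.6 rad).
It fails at once if the gauge was slammed on a strip (over 60 N) (contact force between gauge and strip_a above 60 N or contact force between gauge and strip_b above 60 N or contact force between gauge and strip_c above 60 N).
It also fails if it takes over 53 s, if anything falls off the work surface, if the arm or the gripper's body presses on something with over 40 N, if the wrist force passes 120 N, or if a joint passes its speed limit or range.

ROBOT

A 6-joint arm with a two-finger parallel gripper is mounted at the origin on the work surface. World frame = base frame: x ahead of the robot, y to its left, z up, the work surface at z = 0. Lengths are in m, angles in rad, forces in N, time in s.
With the tool pointing down it reaches from about 0.375 to 0.975 m from the base axis. Payload 3.8 kg.
Tool frame: the origin (TCP) lies midway between the tips of the shut fingers; the grasp point (between the pads) lies 19 mm behind it; z points along the fingers, y is the line along which they close (so a half turn about z gives the same grasp; the last joint's range is limited). The gripper opens to 85 mm and grips with 20 to 120 N. Pads are 22 mm wide; open, the fingers measure 114 mm over their backs; the gripper's body (76 mm by 85 mm) begins 54 mm behind the grasp point. The pads swing forward as they close: fully open they stand 13 mm farther back than shut.
Start: joints at [1.172, 0.264, 1.604, -0, 1.274, -0.037], TCP at [0.239, 0.631, 0.231] pointing down, gripper open.
Joint ranges: [-2.63, 2.63], [-0.94, 2.18], [0.31, 2.57], [-1.31, 4.45], [0, 2.66], [-2.55, 2.55]. Speed limits (rad/s): [2.57, 2.57, 3.14, 3.14, 3.14, 3.14].

INTERFACE

Orientations are given as a rotation vector (axis times angle).
In Python, from workcell import read_state, vision, ticket gives the robot as it stands. The module is installed in compiled form; this text tells all that it offers.
- The arm moves only by the tool jog_arm, never from a script. Its arguments are lists of equal length, an entry for each row: "turn": the turn, a rotation vector about the tool's x, y, z in rad, a list of three; "delta_pos": the shift along the tool's x, y, z in m, a list of three; "gripper": the finger opening in m, from 0 to 0.0854. In form: {"turn": [[rx, ry, rz], ...], "delta_pos": [[dx, dy, dz], ...], "gripper": [gripper, ...]}. A call has 1 to 20 rows; each row shifts and turns the commanded pose from where the row before left it, along the tool's axes as they then stand; what a row does not reach is not made up. A row lasts 1/12 s, in which the tool goes at most 41.7 mm and 7.16 degrees, less where a joint would pass 70% of its speed; a pose out of reach is approached as far as the arm can. A call with a gripper value outside its range is refused whole. The fingers move at their own pace and stop on an object; "grip_force" is the grip in N (left out, the last holds). Time passes only in rows, so rows that do not move let the fingers close. It gives the time, the measured TCP pose, the force, the opening and the grip force at its end, in the units of the state.
- read_state(): the state, without advancing time (a new reading comes with each control period).
- vision.read_camera(name): name is "side" or "top" or "wrist"; returns the picture (400x640x3 uint8, red, green, blue); there is no depth.
- vision.calibration(name): a dict with "vfov" (degrees; the focal length in pixels is half the picture's height over the tangent of half this angle, whatever the lens; pixels are square), "cx", "cy" (the principal point, pixels), "R" (3x3) and "t" (3): a world point X has camera coordinates R X + t; the wrist camera has in their place "mount" (4x4, takes a point from camera to tool coordinates, whose origin is the TCP and whose axes are the flange's). Camera axes: x right, y down, z forward; pixel columns grow to the right and rows downward; lengths in m; the calibration is good to about 2 mm. A picture is of the moment at which its call begins: read the wrist's pose just before it. calibration takes no time and is no camera call.
- ticket.finish_job(): hands the job in; it is judged then, once.
The state is a dict: "time": time; "q": joint angles; "joint_vel": joint speeds; "joint_torque": joint torques, N m; "tool_pos": TCP position; "tcp_rot": TCP orientation; "wrist_force": force on the tool from outside, world axes, zero at the start; "torque": the same for the moment, N m; "width": opening from 0.0 (shut) to 1.0 (fully open); "grip_force": force on a finger pad.
Only numpy, scipy, OpenCV 4.12 (cv2) and the standard library are available. Lean on these libraries where they do the work, as an engineer would, in place of code of your own. Each camera call takes 0.05 s, during which the arm holds its last target. There are 200 camera calls.

## Working session

There is one attempt and no reset: what is moved stays moved. The work goes in short steps, Python scripts to look and compute and a tool call to move; the robot and the scene stay as the last step left them, time stands still between calls to the robot, and variables do not carry over. Pictures are saved under pics/ and viewed, at most 10 in all, crops included, and the job is handed in when it is done.

Besides the shell and the picture viewer there is one more tool, called after "Request:" in YAML: its name, and indented under it one key for each argument. jog_arm: Moves the arm, as the interface text tells. Its arguments: {"type":"object","properties":{"turn":{"type":"array","items":{"type":"array","items":{"type":"number"}}},"delta_pos":{"type":"array","items":{"type":"array","items":{"type":"number"}}},"gripper":{"type":"array","items":{"type":"number"}},"grip_force":{"type":"number"}},"required":["turn","delta_pos","gripper"]}

```bash
mkdir -p pics; cat > h.py <<'E'
import numpy as np, cv2
from scipy.spatial.transform import Rotation as Ro
from workcell import read_state, vision, ticket
def cal(n):
    c=vision.calibration(n); f=200/np.tan(np.radians(c['vfov'])/2)
    if 'R' in c: R=np.array(c['R']); t=np.array(c['t'])
    else:
        s=read_state(); M=np.array(c['mount']); T=np.eye(4); T[:3,:3]=Ro.from_rotvec(s['tcp_rot']).as_matrix(); T[:3,3]=s['tool_pos']
        W=np.linalg.inv(T@M); R=W[:3,:3]; t=W[:3,3]
    return f,c['cx'],c['cy'],R,t
def ray(C,u,v,z):
    f,cx,cy,R,t=C; o=-R.T@t; d=R.T@np.array([(u-cx)/f,(v-cy)/f,1]); return o+d*(z-o[2])/d[2]
def proj(C,X):
    f,cx,cy,R,t=C; p=R@np.array(X)+t; return np.array([cx+f*p[0]/p[2],cy+f*p[1]/p[2]])
def shot(n,fn):
    im=vision.read_camera(n); cv2.imwrite('pics/'+fn,im[:,:,::-1]); return im
E
python3 - <<'E'
from h import *
a=shot('top','top0.png');b=shot('side','side0.png')
for n in('top','side'):
    C=cal(n); print(n,vision.calibration(n).keys(),-C[3].T@C[4],C[3].round(2).tolist(),C[:3])
print(read_state())
E
```

```text
top dict_keys(['vfov', 'cx', 'cy', 'R', 't']) [ 0.44281809 -0.01568573  1.30295826] [[-0.01, -1.0, -0.02], [-1.0, 0.01, -0.07], [0.07, 0.02, -1.0]] (np.float64(404.5811512409164), 324.88311924980513, 202.2638207223293)
side dict_keys(['vfov', 'cx', 'cy', 'R', 't']) [0.35521054 0.63393228 0.88316976] [[-0.98, -0.19, -0.02], [-0.14, 0.75, -0.64], [0.14, -0.63, -0.77]] (np.float64(398.5609332510182), 316.6829800920234, 195.45265286863625)
{'time': 0.1, 'q': array([ 1.17210711e+00,  2.64656337e-01,  1.60523583e+00,  6.92125858e-06,
        1.27369551e+00, -3.69206498e-02]), 'joint_vel': array([ 0.00028215, -0.00136132, -0.00361513,  0.00149829, -0.00039498,
        0.00100828]), 'joint_torque': array([-4.42935630e-05, -5.16710401e+01, -3.68587732e+01, -1.28646907e-04,
        6.33231612e-03, -9.78740417e-06]), 'tool_pos': array([0.23865979, 0.63069916, 0.23010186]), 'tcp_rot': array([-5.65095106e-01, -3.08990510e+00,  3.05707212e-03]), 'wrist_force': array([ 0.69563726,  0.1236686 , -0.23624641]), 'torque': array([-0.05004616, -0.01512786,  0.00771985]), 'grip_force': 0.0, 'width': 1.0023074616093408}
```

View pics/top0.png

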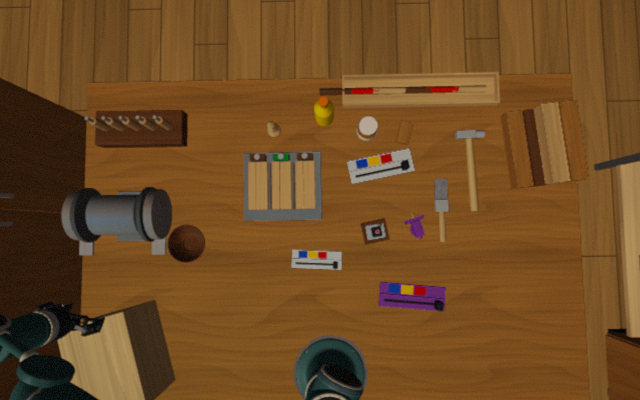

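View pics/side0.png

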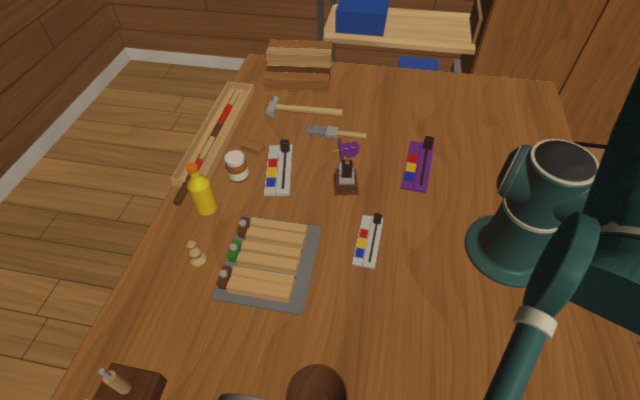

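Top view: the tongue jigs are at (380,165), the larger white one, at (317,260), the smaller white one, and at (412,295), purple. The larger white one is meant. The gauge is on its stand at (375,231), with a purple look-alike at (415,226). The green stop is at (282,156), at the middle strip. I'll confirm this in enlarged crops.

```bash
python3 - <<'E'
import cv2,numpy as np
a=cv2.imread('pics/top0.png');b=cv2.imread('pics/side0.png')
r=lambda i,x0,y0,x1,y1,s:cv2.resize(i[y0:y1,x0:x1],None,fx=s,fy=s,interpolation=cv2.INTER_CUBIC)
A=r(a,340,140,440,250,5); B=r(a,240,145,330,225,5)
cv2.imwrite('pics/c1.png',A)
b1=r(b,210,130,390,280,4); cv2.imwrite('pics/c2.png',b1)
B2=np.zeros((550,300,3),np.uint8)
cv2.imwrite('pics/c1.png',np.hstack([A,cv2.resize(a[145:225,240:330],None,fx=3.3,fy=3.3,interpolation=cv2.INTER_CUBIC) if 0 else np.vstack([r(a,255,145,315,225,5),np.zeros((150,300,3),np.uint8)])]))
E
```

```text
(no output)
```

View pics/c1.png

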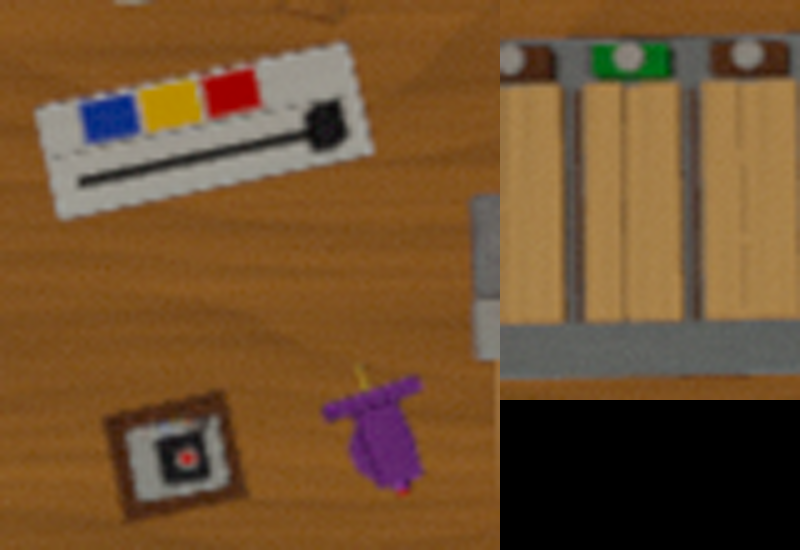

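View pics/c2.png

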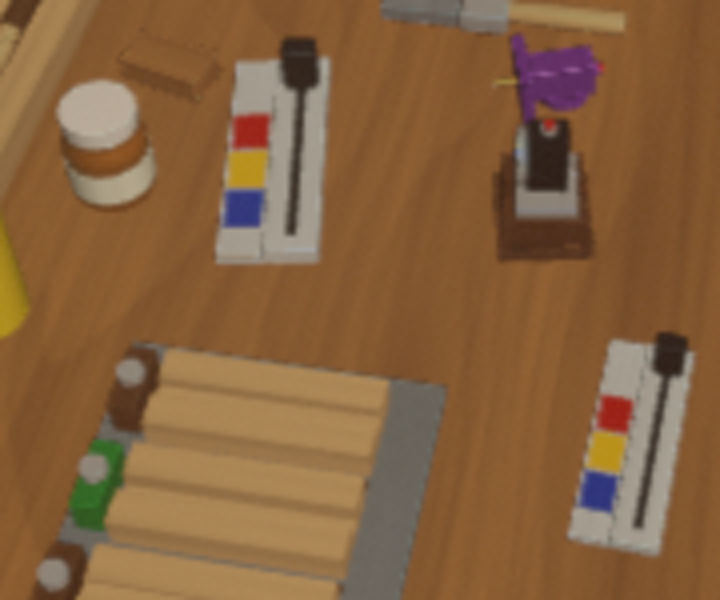

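The top crop confirms the picks. The gauge tail is at about (377.4,231.6), the stop block at about (405,165), and the green-stop groove runs (279.4,161.4) to (279.8,209). The gauge dial faces up in the image (+x).

```bash
python3 - <<'E'
from h import *
T=cal('top');S=cal('side')
p=lambda x,y,z:ray(T,340+x/5-.4,140+y/5-.4,z).round(4)
print('tail',p(187,458,.12),'stand corners',[p(*c,.035)[:2].tolist() for c in[(105,415),(222,390),(247,495),(127,520)]],p(175,455,.035))
g=lambda x,y,z:ray(T,255+(x-500)/5-.4,145+y/5-.4,z).round(4)
print('groove',g(622,84,.036),g(624,320,.036),'green',g(630,58,.05))
print('block',p(326,125,.0545),'track',p(80,182,.015),p(305,132,.015),'fields',p(110,119,.01),p(170,105,.01),p(232,91,.01))
s=lambda x,y,z:ray(S,210+x/4-.4,130+y/4-.4,z).round(4)
print('S tail',s(549,126,.12),'block',s(300,48,.0545),'green',s(93,467,.05),'fields',s(252,130,.01),s(243,208,.01),'groove',s(126,483,.036),s(360,530,.036))
print(vision.calibration('wrist'))
print(Ro.from_rotvec(read_state()['tcp_rot']).as_matrix().round(3))
E
```

```text
tail [ 0.4398 -0.1432  0.12  ] stand corners [[0.467, -0.1018], [0.4817, -0.1751], [0.4161, -0.1891], [0.4015, -0.1142]] [ 0.4415 -0.1449  0.035 ]
groove [0.6641 0.1529 0.036 ] [0.5143 0.1523 0.036 ] green [0.6781 0.1459 0.05  ]
block [ 0.6445 -0.2407  0.0545] track [ 0.6166 -0.09    0.015 ] [ 0.6466 -0.2343  0.015 ] fields [ 0.6578 -0.1103  0.01  ] [ 0.6663 -0.149   0.01  ] [ 0.6748 -0.189   0.01  ]
S tail [ 0.4367 -0.1248  0.12  ] block [ 0.6438 -0.2397  0.0545] green [0.6782 0.1493 0.05  ] fields [ 0.673  -0.1896  0.01  ] [ 0.6582 -0.11    0.01  ] groove [0.6594 0.1487 0.036 ] [0.5082 0.1546 0.036 ]
{'vfov': 64.39035033571317, 'cx': 322.001802801348, 'cy': 198.1083533842161, 'mount': array([[-4.14947907e-04, -9.45778205e-01, -3.24812892e-01,
         8.35903212e-02],
       [ 9.99999727e-01, -5.90934910e-04,  4.43164567e-04,
        -3.42711478e-04],
       [-6.11078666e-04, -3.24812620e-01,  9.45778192e-01,
        -1.42391065e-01],
       [ 0.00000000e+00,  0.00000000e+00,  0.00000000e+00,
         1.00000000e+00]])}
[[-0.935  0.354 -0.001]
 [ 0.354  0.935 -0.002]
 [ 0.    -0.002 -1.   ]]
```

Request:
jog_arm:
  turn:
    - [0, 0, 0]
    - [0, 0, 0]
    - [0, 0, 0]
    - [0, 0, 0]
    - [0, 0, 0]
    - [0, 0, 0]
    - [0, 0, 0]
    - [0, 0, 0]
    - [0, 0, 0]
    - [0, 0, 0]
    - [0, 0, 0]
    - [0, 0, 0]
    - [0, 0, 0]
    - [0, 0, 0]
    - [0, 0, 0]
    - [0, 0, 0]
    - [0, 0, 0]
    - [0, 0, 0]
    - [0, 0, 0]
    - [0, 0, 0]
  delta_pos:
    - [-0.0231, -0.0327, -0.001]
    - [-0.0231, -0.0327, -0.001]
    - [-0.0231, -0.0327, -0.001]
    - [-0.0231, -0.0327, -0.001]
    - [-0.0231, -0.0327, -0.001]
    - [-0.0231, -0.0327, -0.001]
    - [-0.0231, -0.0327, -0.001]
    - [-0.0231, -0.0327, -0.001]
    - [-0.0231, -0.0327, -0.001]
    - [-0.0231, -0.0327, -0.001]
    - [-0.0231, -0.0327, -0.001]
    - [-0.0231, -0.0327, -0.001]
    - [-0.0231, -0.0327, -0.001]
    - [-0.0231, -0.0327, -0.001]
    - [-0.0231, -0.0327, -0.001]
    - [-0.0231, -0.0327, -0.001]
    - [-0.0231, -0.0327, -0.001]
    - [-0.0231, -0.0327, -0.001]
    - [-0.0231, -0.0327, -0.001]
    - [-0.0231, -0.0327, -0.001]
  gripper: [0.085, 0.085, 0.085, 0.085, 0.085, 0.085, 0.085, 0.085, 0.085, 0.085, 0.085, 0.085, 0.085, 0.085, 0.085, 0.085, 0.085, 0.085, 0.085, 0.085]

```text
time: 1.77
tool_pos: [0.4392, -0.146, 0.2511]
tcp_rot: [-0.566, -3.09, -0.0]
wrist_force: [1.5, 0.2, 1.1]
width: 0.996
grip_force: 0.0
```

Request:
jog_arm:
  turn:
    - [0, 0, 0.123]
    - [0, 0, 0.123]
    - [0, 0, 0.123]
    - [0, 0, 0.123]
    - [0, 0, 0.123]
    - [0, 0, 0.123]
    - [0, 0, 0.123]
    - [0, 0, 0.123]
    - [0, 0, 0.123]
    - [0, 0, 0.123]
    - [0, 0, 0.123]
    - [0, 0, 0.123]
    - [0, 0, 0.123]
    - [0, 0, 0.123]
    - [0, 0, 0.123]
    - [0, 0, 0.123]
    - [0, 0, 0.123]
    - [0, 0, 0.123]
    - [0, 0, 0.123]
    - [0, 0, 0.123]
  delta_pos:
    - [0, 0, 0]
    - [0, 0, 0]
    - [0, 0, 0]
    - [0, 0, 0]
    - [0, 0, 0]
    - [0, 0, 0]
    - [0, 0, 0]
    - [0, 0, 0]
    - [0, 0, 0]
    - [0, 0, 0]
    - [0, 0, 0]
    - [0, 0, 0]
    - [0, 0, 0]
    - [0, 0, 0]
    - [0, 0, 0]
    - [0, 0, 0]
    - [0, 0, 0]
    - [0, 0, 0]
    - [0, 0, 0]
    - [0, 0, 0]
  gripper: [0.085, 0.085, 0.085, 0.085, 0.085, 0.085, 0.085, 0.085, 0.085, 0.085, 0.085, 0.085, 0.085, 0.085, 0.085, 0.085, 0.085, 0.085, 0.085, 0.085]

```text
time: 3.43
tool_pos: [0.4391, -0.1437, 0.2508]
tcp_rot: [-3.103, -0.491, 0.001]
wrist_force: [-0.2, -0.2, 0.4]
width: 0.996
grip_force: 0.0
```

Request:
jog_arm:
  turn:
    - [0, 0, 0.123]
    - [0, 0, 0]
    - [0, 0, 0]
  delta_pos:
    - [0, 0, 0]
    - [0, 0, 0]
    - [0, 0, 0]
  gripper: [0.085, 0.085, 0.085]

```text
time: 3.68
tool_pos: [0.4392, -0.1438, 0.2509]
tcp_rot: [-3.126, -0.314, 0.001]
wrist_force: [-0.1, 0.7, 0.4]
width: 0.992
grip_force: 0.0
```

```bash
python3 - <<'E'
from h import *
s=read_state(); print(s['time'],s['tool_pos'],s['q'],Ro.from_rotvec(s['tcp_rot']).as_matrix().round(3).tolist())
C=cal('wrist'); im=shot('wrist','w0.png')
print('expect tail',proj(C,[.44,-.1435,.12]),'standc',proj(C,[.4415,-.1449,.035]))
E
```

```text
3.6833 [ 0.4392437  -0.14375719  0.25088988] [-3.70215985e-01 -1.60395625e-01  2.01270071e+00  2.45848883e-05
  1.29002014e+00  1.00034435e+00] [[0.98, 0.199, -0.001], [0.199, -0.98, 0.0], [-0.001, -0.0, -1.0]]
expect tail [321.71841515 186.64375522] standc [323.29373108 164.17501413]
```

View pics/w0.png

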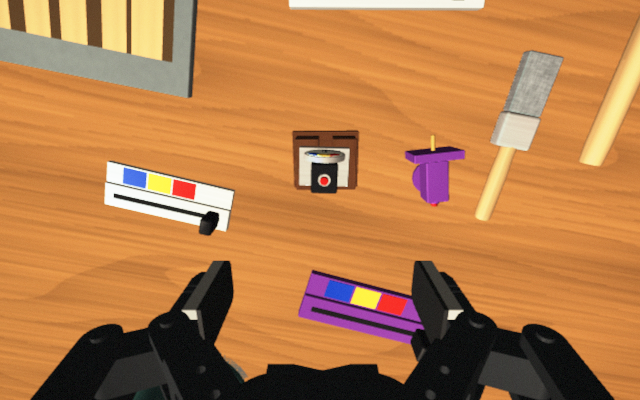

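The wrist view shows the gauge tail at (323.5,181) and the stand centred at (325.5,160), with edges parallel to the image. So the yaw is right, and the gauge lies a few mm further along tool +x.

```bash
python3 - <<'E'
from h import *
C=cal('wrist')
print('tail',ray(C,323.5,181,.12),'stand',ray(C,325.5,160,.035), 'top of body',ray(C,323.5,182,.095))
# hints on the jig groove not needed
E
```

```text
tail [ 0.44552904 -0.14409267  0.12      ] stand [ 0.4468547  -0.14648577  0.035     ] top of body [ 0.43759599 -0.14580707  0.095     ]
```

Request:
jog_arm:
  turn:
    - [0, 0, 0]
    - [0, 0, 0]
    - [0, 0, 0]
    - [0, 0, 0]
    - [0, 0, 0]
    - [0, 0, 0]
    - [0, 0, 0]
    - [0, 0, 0]
    - [0, 0, 0]
    - [0, 0, 0]
    - [0, 0, 0]
    - [0, 0, 0]
    - [0, 0, 0]
    - [0, 0, 0]
    - [0, 0, 0]
    - [0, 0, 0]
  delta_pos:
    - [0.0035, 0.001, 0.03]
    - [0, 0, 0.03]
    - [0, 0, 0.03]
    - [0, 0, 0.03]
    - [0, 0, 0.02]
    - [0, 0, 0.02]
    - [0, 0, 0.015]
    - [0, 0, 0.011]
    - [0, 0, 0]
    - [0, 0, 0]
    - [0, 0, 0]
    - [0, 0, 0]
    - [0, 0, 0]
    - [0, 0, 0]
    - [0, 0, 0]
    - [0, 0, 0]
  gripper: [0.085, 0.085, 0.085, 0.085, 0.085, 0.085, 0.085, 0.085, 0.085, 0.015, 0.015, 0.015, 0.015, 0.015, 0.015, 0.015]
  grip_force: 50

```text
time: 5.07
tool_pos: [0.4442, -0.1446, 0.0665]
tcp_rot: [3.125, 0.309, 0.003]
wrist_force: [-0.2, -0.3, 5.8]
width: 0.298
grip_force: 51.2
```

```bash
python3 - <<'E'
from h import *
s=read_state(); print(s['time'],s['tool_pos'],s['wrist_force'],s['width'],s['grip_force'])
C=cal('wrist'); shot('wrist','w1.png')
E
```

```text
5.0667 [ 0.44423486 -0.14464903  0.06645588] [-0.21919076 -0.25858357  5.77919556] 0.29790527293309427 51.20780289173126
```

View pics/w1.png

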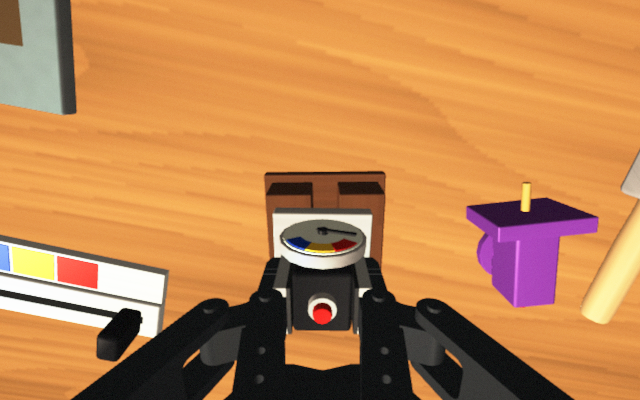

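Gripped: the opening is 25 mm, the dial is in view at (322,240), and the tail is at (321,314). I'll lift it and carry it over the groove.

Request:
jog_arm:
  turn:
    - [0, 0, 0]
    - [0, 0, 0]
    - [0, 0, 0]
    - [0, 0, 0]
    - [0, 0, 0]
    - [0, 0, 0]
    - [0, 0, 0]
    - [0, 0, 0]
    - [0, 0, 0]
    - [0, 0, 0]
    - [0, 0, 0]
    - [0, 0, 0]
    - [0, 0, 0]
    - [0, 0, 0]
    - [0, 0, 0.05]
    - [0, 0, 0.05]
    - [0, 0, 0.05]
    - [0, 0, 0.05]
    - [0, 0, 0]
    - [0, 0, 0]
  delta_pos:
    - [0, 0, -0.02]
    - [0, 0, -0.03]
    - [0, 0, -0.03]
    - [0.01, -0.013, -0.03]
    - [0.02, -0.026, -0.005]
    - [0.02, -0.026, 0]
    - [0.02, -0.026, 0]
    - [0.02, -0.026, 0]
    - [0.02, -0.026, 0]
    - [0.02, -0.026, 0]
    - [0.02, -0.026, 0]
    - [0.02, -0.026, 0]
    - [0.02, -0.026, 0]
    - [0.01, -0.015, 0]
    - [0, 0, 0]
    - [0, 0, 0]
    - [0, 0, 0]
    - [0, 0, 0]
    - [0, 0, 0]
    - [0, 0, 0]
  gripper: [0.015, 0.015, 0.015, 0.015, 0.015, 0.015, 0.015, 0.015, 0.015, 0.015, 0.015, 0.015, 0.015, 0.015, 0.015, 0.015, 0.015, 0.015, 0.015, 0.015]

```text
time: 6.78
tool_pos: [0.5872, 0.1515, 0.1792]
tcp_rot: [3.141, -0.003, -0.003]
wrist_force: [-0.1, 0.1, -2.4]
width: 0.293
grip_force: 50.2
```

```bash
python3 - <<'E'
from h import *
s=read_state(); print(s['time'],s['tool_pos'],s['wrist_force'],s['width'],s['q'],Ro.from_rotvec(s['tcp_rot']).as_matrix().round(3).tolist())
C=cal('wrist'); shot('wrist','w2.png')
print(proj(C,[.663,.152,.036]),proj(C,[.63,.152,.036]))
E
```

```text
6.7833 [0.58716381 0.15149761 0.17922068] [-0.07867661  0.11922754 -2.43033909] 0.29301551293478023 [ 2.11517967e-01  1.74483077e-01  1.81042252e+00 -1.58331469e-04
  1.15892305e+00  1.78425265e+00] [[1.0, -0.002, -0.002], [-0.002, -1.0, -0.001], [-0.002, 0.001, -1.0]]
[320.89543902  98.54165753] [321.02221039 137.30994258]
```

View pics/w2.png

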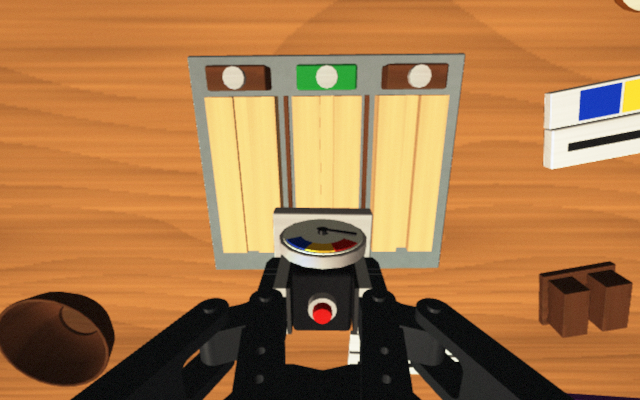

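The wrist view shows the green stop's knob at (326,77) and the middle strip's edges at about 292 and 364 near row 98. I'll take the groove centre from these edges numerically.

```bash
python3 - <<'E'
from h import *
C=cal('wrist'); im=cv2.imread('pics/w2.png').astype(float)
# strip wood: bright blue-channel; edges
for r in range(105,200,15):
    row=im[r-2:r+3,285:372].mean(0); g=row.sum(1)
    ok=np.where(g>400)[0]; L,Rr=285+ok[0]-.5,285+ok[-1]+.5
    m=row[15:-15].sum(1); inner=g[ok[0]+8:ok[-1]-8]; d=np.argsort(inner)[:5]+285+ok[0]+8
    print(r,L,Rr,'mid',ray(C,(L+Rr)/2,r,.036)[:2].round(4),'w',ray(C,L,r,.036)[1]-ray(C,Rr,r,.036)[1],'dark',sorted(d))
print('knob',ray(C,326,77,.05), 'r',ray(C,233,77,.05),ray(C,420,76,.05),'plate',ray(C,190,57,.012),ray(C,464,55,.012),ray(C,216,269,.012),ray(C,438,268,.012))
E
```

```text
105 288.5 371.5 mid [0.658  0.1442] w 0.07172150641291386 dark [np.int64(319), np.int64(333), np.int64(334), np.int64(361), np.int64(362)]
120 289.5 371.5 mid [0.6453 0.1437] w 0.07192030454064624 dark [np.int64(319), np.int64(320), np.int64(333), np.int64(361), np.int64(362)]
135 290.5 371.5 mid [0.6323 0.1431] w 0.07212515773318211 dark [np.int64(333), np.int64(334), np.int64(360), np.int64(361), np.int64(362)]
150 290.5 371.5 mid [0.6189 0.143 ] w 0.07324056056648076 dark [np.int64(333), np.int64(334), np.int64(360), np.int64(361), np.int64(362)]
165 284.5 371.5 mid [0.605  0.1457] w 0.07990151104820652 dark [np.int64(293), np.int64(294), np.int64(360), np.int64(361), np.int64(362)]
180 284.5 371.5 mid [0.5907 0.1457] w 0.08117661324737432 dark [np.int64(293), np.int64(294), np.int64(360), np.int64(361), np.int64(362)]
195 284.5 371.5 mid [0.576  0.1456] w 0.0824930726862324 dark [np.int64(293), np.int64(294), np.int64(360), np.int64(361), np.int64(362)]
knob [0.6801281  0.14784146 0.05      ] r [0.68030409 0.22221562 0.05      ] [0.68069731 0.07274255 0.05      ] plate [0.69837011 0.2690621  0.012     ] [0.69942798 0.02423155 0.012     ] [0.48110501 0.26994163 0.012     ] [0.48180354 0.02206676 0.012     ]
```

The groove edges are at u = 319.5 and 333.5, 14 px apart, which matches 12 mm. So the groove line is at y ≈ 0.147, and the knob and plate centre agree. I'll shift 4.5 mm along tool +y and descend to just above the strip.

Request:
jog_arm:
  turn:
    - [0, 0, 0]
    - [0, 0, 0]
    - [0, 0, 0]
    - [0, 0, 0]
    - [0, 0, 0]
    - [0, 0, 0]
  delta_pos:
    - [0.001, 0.0045, 0.02]
    - [0, 0, 0.025]
    - [0, 0, 0.025]
    - [0, 0, 0.02]
    - [0, 0, 0]
    - [0, 0, 0]
  gripper: [0.015, 0.015, 0.015, 0.015, 0.015, 0.015]

```text
time: 7.33
tool_pos: [0.5874, 0.1468, 0.0887]
tcp_rot: [3.141, -0.004, -0.006]
wrist_force: [-0.4, 0.4, -2.1]
width: 0.294
grip_force: 50.1
```

Request:
jog_arm:
  turn:
    - [0, 0, 0]
    - [0, 0, 0]
    - [0, 0, 0]
    - [0, 0, 0]
  delta_pos:
    - [0, 0, 0.002]
    - [0, 0, 0.002]
    - [0, 0, 0]
    - [0, 0, 0]
  gripper: [0.015, 0.015, 0.015, 0.015]

```text
time: 7.67
tool_pos: [0.5899, 0.1476, 0.0876]
tcp_rot: [-3.141, 0.005, -0.003]
wrist_force: [-0.8, 1.3, -3.9]
width: 0.294
grip_force: 50.2
```

Request:
jog_arm:
  turn:
    - [0, 0, 0]
    - [0, 0, 0]
    - [0, 0, 0]
  delta_pos:
    - [0, 0, 0.002]
    - [0, 0, 0]
    - [0, 0, 0]
  gripper: [0.015, 0.015, 0.015]

```text
time: 7.92
tool_pos: [0.589, 0.1474, 0.0844]
tcp_rot: [-3.142, 0.005, -0.0]
wrist_force: [-0.4, 0.6, -4.1]
width: 0.297
grip_force: 50.2
```

Request:
jog_arm:
  turn:
    - [0, 0, 0]
    - [0, 0, 0]
    - [0, 0, 0]
  delta_pos:
    - [0, 0, 0.002]
    - [0, 0, 0]
    - [0, 0, 0]
  gripper: [0.015, 0.015, 0.015]

```text
time: 8.17
tool_pos: [0.5888, 0.1473, 0.082]
tcp_rot: [3.141, -0.005, -0.001]
wrist_force: [-0.5, -1.1, -3.5]
width: 0.299
grip_force: 50.2
```

Request:
jog_arm:
  turn:
    - [0, 0, 0]
    - [0, 0, 0]
    - [0, 0, 0]
  delta_pos:
    - [0, 0, 0.002]
    - [0, 0, 0]
    - [0, 0, 0]
  gripper: [0.015, 0.015, 0.015]

```text
time: 8.42
tool_pos: [0.5889, 0.1473, 0.08]
tcp_rot: [3.141, -0.005, -0.001]
wrist_force: [0.3, 0.2, -4.0]
width: 0.297
grip_force: 50.2
```

Request:
jog_arm:
  turn:
    - [0, 0, 0]
    - [0, 0, 0]
    - [0, 0, 0]
  delta_pos:
    - [0, 0, 0.002]
    - [0, 0, 0]
    - [0, 0, 0]
  gripper: [0.015, 0.015, 0.015]

```text
time: 8.67
tool_pos: [0.5889, 0.1473, 0.0781]
tcp_rot: [3.141, -0.005, -0.001]
wrist_force: [0.7, -0.9, -3.4]
width: 0.295
grip_force: 50.2
```

Request:
jog_arm:
  turn:
    - [0, 0, 0]
    - [0, 0, 0]
    - [0, 0, 0]
  delta_pos:
    - [0, 0, 0.002]
    - [0, 0, 0]
    - [0, 0, 0]
  gripper: [0.015, 0.015, 0.015]

```text
time: 8.92
tool_pos: [0.5889, 0.1473, 0.0761]
tcp_rot: [3.141, -0.005, -0.001]
wrist_force: [1.1, 0.1, -3.0]
width: 0.301
grip_force: 50.2
```

Request:
jog_arm:
  turn:
    - [0, 0, 0]
    - [0, 0, 0]
    - [0, 0, 0]
  delta_pos:
    - [0, 0, 0.002]
    - [0, 0, 0]
    - [0, 0, 0]
  gripper: [0.015, 0.015, 0.015]

```text
time: 9.17
tool_pos: [0.5889, 0.1473, 0.0741]
tcp_rot: [3.142, -0.005, -0.001]
wrist_force: [-0.3, 0.0, -4.1]
width: 0.297
grip_force: 50.2
```

Request:
jog_arm:
  turn:
    - [0, 0, 0]
    - [0, 0, 0]
    - [0, 0, 0]
  delta_pos:
    - [0, 0, 0.002]
    - [0, 0, 0]
    - [0, 0, 0]
  gripper: [0.015, 0.015, 0.015]

```text
time: 9.42
tool_pos: [0.5889, 0.1473, 0.0721]
tcp_rot: [3.142, -0.005, -0.001]
wrist_force: [-0.0, -0.1, -3.2]
width: 0.297
grip_force: 50.2
```

Request:
jog_arm:
  turn:
    - [0, 0, 0]
    - [0, 0, 0]
    - [0, 0, 0]
  delta_pos:
    - [0, 0, 0.002]
    - [0, 0, 0]
    - [0, 0, 0]
  gripper: [0.015, 0.015, 0.015]

```text
time: 9.67
tool_pos: [0.5893, 0.1474, 0.0705]
tcp_rot: [-3.141, 0.005, -0.001]
wrist_force: [0.7, -0.5, -1.2]
width: 0.292
grip_force: 50.6
```

Request:
jog_arm:
  turn:
    - [0, 0, 0]
    - [0, 0, 0]
    - [0, 0, 0]
  delta_pos:
    - [0, 0, 0.001]
    - [0, 0, 0]
    - [0, 0, 0]
  gripper: [0.015, 0.015, 0.015]

```text
time: 9.92
tool_pos: [0.5893, 0.1474, 0.0697]
tcp_rot: [-3.141, 0.005, -0.001]
wrist_force: [-0.8, -0.6, 0.8]
width: 0.298
grip_force: 50.7
```

Request:
jog_arm:
  turn:
    - [0, 0, 0]
    - [0, 0, 0]
    - [0, 0, 0]
  delta_pos:
    - [0, 0, 0.001]
    - [0, 0, 0]
    - [0, 0, 0]
  gripper: [0.015, 0.015, 0.015]

```text
time: 10.17
tool_pos: [0.5893, 0.1474, 0.0684]
tcp_rot: [-3.141, 0.005, -0.001]
wrist_force: [-0.4, 1.0, 1.1]
width: 0.295
grip_force: 50.7
```

Request:
jog_arm:
  turn:
    - [0, 0, 0]
    - [0, 0, 0]
    - [0, 0, 0]
  delta_pos:
    - [0, 0, 0.001]
    - [0, 0, 0]
    - [0, 0, 0]
  gripper: [0.015, 0.015, 0.015]

```text
time: 10.42
tool_pos: [0.5893, 0.1474, 0.0675]
tcp_rot: [-3.141, 0.005, -0.001]
wrist_force: [-0.6, -0.3, 2.5]
width: 0.296
grip_force: 50.8
```

Request:
jog_arm:
  turn:
    - [0, 0, 0]
    - [0, 0, 0]
    - [0, 0, 0]
  delta_pos:
    - [0, 0, 0.001]
    - [0, 0, 0]
    - [0, 0, 0]
  gripper: [0.015, 0.015, 0.015]

```text
time: 10.67
tool_pos: [0.5894, 0.1474, 0.0675]
tcp_rot: [-3.141, 0.005, -0.001]
wrist_force: [-3.7, -0.8, 7.0]
width: 0.297
grip_force: 51.6
```

Flat at the expected height of 0.0675. I'll press one more millimetre, check the dial, then open.

Request:
jog_arm:
  turn:
    - [0, 0, 0]
    - [0, 0, 0]
    - [0, 0, 0]
    - [0, 0, 0]
  delta_pos:
    - [0, 0, 0.001]
    - [0, 0, 0]
    - [0, 0, 0]
    - [0, 0, 0]
  gripper: [0.015, 0.015, 0.015, 0.015]

```text
time: 11.0
tool_pos: [0.5894, 0.1474, 0.0675]
tcp_rot: [-3.141, 0.005, -0.001]
wrist_force: [-5.2, -2.2, 13.5]
width: 0.294
grip_force: 52.3
```

```bash
python3 - <<'E'
from h import *
s=read_state(); print(s['tool_pos'],s['wrist_force'],proj(cal('wrist'),s['tool_pos']))
im=vision.read_camera('wrist')[:,:,::-1]
cv2.imwrite('pics/w3.png',cv2.resize(im[190:340,220:420],None,fx=4,fy=4,interpolation=cv2.INTER_CUBIC))
E
```

```text
[0.58943661 0.1474456  0.06751618] [-5.23829852 -2.23389137 13.50195462] [321.49666671 262.89950355]
```

View pics/w3.png

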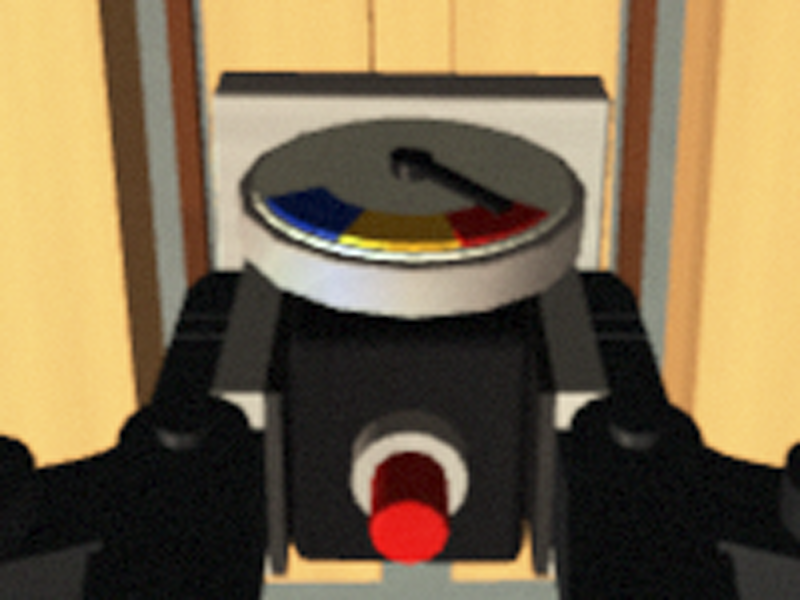

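The needle is in the red field, and the base is centred on the groove (411.5 vs 412 in the crop). I'll ease the pressure, open and retreat.

Request:
jog_arm:
  turn:
    - [0, 0, 0]
    - [0, 0, 0]
    - [0, 0, 0]
    - [0, 0, 0]
    - [0, 0, 0]
    - [0, 0, 0]
    - [0, 0, 0]
    - [0, 0, 0]
    - [0, 0, 0]
    - [0, 0, 0]
    - [0, 0, 0]
    - [0, 0, 0]
    - [0, 0, 0]
    - [0, 0, 0]
    - [0, 0, 0]
    - [0, 0, 0]
  delta_pos:
    - [0, 0, -0.0015]
    - [0, 0, 0]
    - [0, 0, 0]
    - [0, 0, 0]
    - [0, 0, 0]
    - [0, 0, 0]
    - [0, 0, 0]
    - [0, 0, 0]
    - [0, 0, -0.01]
    - [0, 0, -0.015]
    - [0, 0, -0.02]
    - [0, 0, -0.03]
    - [0, 0, -0.03]
    - [0, 0, -0.03]
    - [0, 0, 0]
    - [0, 0, 0]
  gripper: [0.015, 0.015, 0.05, 0.05, 0.05, 0.05, 0.05, 0.05, 0.05, 0.05, 0.05, 0.05, 0.05, 0.05, 0.05, 0.05]

```text
time: 12.38
tool_pos: [0.5911, 0.1478, 0.2058]
tcp_rot: [-3.14, 0.005, -0.011]
wrist_force: [0.1, 0.5, -0.9]
width: 0.586
grip_force: 0.0
```

Request:
jog_arm:
  turn:
    - [0, 0, 0]
    - [0, 0, 0]
    - [0, 0, 0]
    - [0, 0, 0]
    - [0, 0, 0]
    - [0, 0, 0]
    - [0, 0, 0]
    - [0, 0, 0]
    - [0, 0, 0]
    - [0, 0, 0]
    - [0, 0, 0]
    - [0, 0, -0.0525]
    - [0, 0, -0.0525]
    - [0, 0, -0.0525]
    - [0, 0, -0.0525]
    - [0, 0, 0]
    - [0, 0, 0]
  delta_pos:
    - [0.005, 0.035, 0]
    - [0.005, 0.035, 0]
    - [0.005, 0.035, 0]
    - [0.005, 0.035, 0]
    - [0.005, 0.035, 0]
    - [0.005, 0.035, 0]
    - [0.005, 0.035, 0]
    - [0.005, 0.035, 0]
    - [0.005, 0.035, 0]
    - [0.005, 0.035, 0]
    - [0.005, 0.037, 0]
    - [0, 0, 0]
    - [0, 0, 0]
    - [0, 0, 0]
    - [0, 0, 0]
    - [0, 0, 0]
    - [0, 0, 0]
  gripper: [0.05, 0.05, 0.05, 0.05, 0.05, 0.05, 0.05, 0.05, 0.05, 0.05, 0.05, 0.05, 0.05, 0.05, 0.05, 0.05, 0.05]

```text
time: 13.8
tool_pos: [0.6419, -0.2395, 0.2002]
tcp_rot: [-3.124, -0.322, 0.004]
wrist_force: [-0.6, -0.9, -0.5]
width: 0.586
grip_force: 0.0
```

```bash
python3 - <<'E'
from h import *
s=read_state(); print(s['time'],s['tool_pos'],s['wrist_force'],Ro.from_rotvec(s['tcp_rot']).as_matrix().round(3).tolist())
im=vision.read_camera('wrist')[:,:,::-1]; C=cal('wrist'); print(proj(C,[.644,-.24,.0545]),proj(C,[.6748,-.189,.01]))
sd=vision.read_camera('side')[:,:,::-1]
a=cv2.resize(sd[205:315,205:325],None,fx=2,fy=2,interpolation=cv2.INTER_CUBIC)
im=im.copy(); im[400-220:,640-240:]=a
cv2.imwrite('pics/w4.png',im)
E
```

```text
13.8 [ 0.64193506 -0.23949029  0.20017336] [-0.6194811  -0.8782834  -0.53782587] [[0.979, 0.204, -0.002], [0.204, -0.979, 0.001], [-0.002, -0.002, -1.0]]
[322.8927252  180.85932837] [280.62909862 131.23871097]
```

View pics/w4.png

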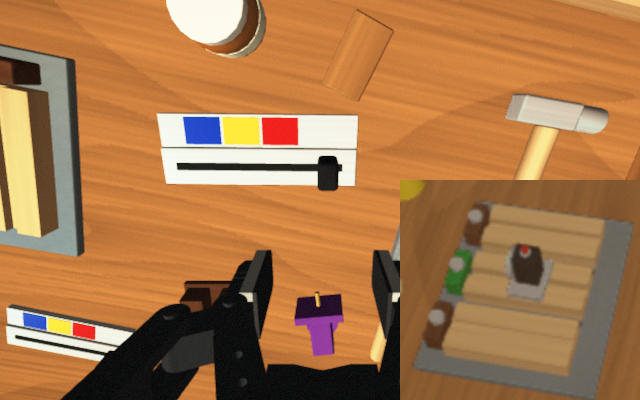

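The gauge stands upright (inset). The block's top is at about (328.5,179), and the red field spans 262–298, centred at (280,131).

```bash
python3 - <<'E'
from h import *
C=cal('wrist'); s=read_state(); R=Ro.from_rotvec(s['tcp_rot']).as_matrix(); p=s['tool_pos']
for n,u,v,z in [('block',328.5,179,.0545),('red',280.5,131,.01),('yel',241.5,131,.01),('blue',202.5,131,.01)]:
    X=ray(C,u,v,z); print(n,X.round(4),'in tool',(R.T@(X-p)).round(4))
E
```

```text
block [ 0.647  -0.2449  0.0545] in tool [0.0037 0.0063 0.1464]
red [ 0.6752 -0.1889  0.01  ] in tool [ 0.0428 -0.0427  0.1908]
yel [ 0.667  -0.1494  0.01  ] in tool [ 0.0428 -0.0831  0.1909]
blue [ 0.6588 -0.1099  0.01  ] in tool [ 0.0428 -0.1234  0.1909]
```

Request:
jog_arm:
  turn:
    - [0, 0, 0]
    - [0, 0, 0]
    - [0, 0, 0]
    - [0, 0, 0]
    - [0, 0, 0]
    - [0, 0, 0]
    - [0, 0, 0]
    - [0, 0, 0]
    - [0, 0, 0]
    - [0, 0, 0]
    - [0, 0, 0]
    - [0, 0, 0]
    - [0, 0, 0]
    - [0, 0, 0]
    - [0, 0, 0]
  delta_pos:
    - [0.0035, 0.005, 0.03]
    - [0, 0, 0.03]
    - [0, 0, 0.03]
    - [0, 0, 0.03]
    - [0, 0, 0.025]
    - [0, 0, 0.015]
    - [0, 0, 0.01]
    - [0, 0, 0]
    - [0, 0, 0]
    - [0, 0, 0]
    - [0, 0, 0]
    - [0, 0, 0]
    - [0, 0, 0]
    - [0, 0, 0]
    - [0, 0, 0]
  gripper: [0.05, 0.05, 0.05, 0.05, 0.05, 0.05, 0.05, 0.05, 0.05, 0.01, 0.01, 0.01, 0.01, 0.01, 0.01]
  grip_force: 20

```text
time: 15.15
tool_pos: [0.6488, -0.2446, 0.0342]
tcp_rot: [3.123, 0.324, 0.005]
wrist_force: [-0.2, 0.6, 5.0]
width: 0.231
grip_force: 23.5
```

```bash
python3 - <<'E'
from h import *
s=read_state(); R=Ro.from_rotvec(s['tcp_rot']).as_matrix(); p=s['tool_pos']
print(s['time'],p,s['wrist_force'],s['width']*.0854,s['grip_force'],'red',(R.T@(np.array([.6752,-.1889,.01])-p)).round(4))
E
```

```text
15.15 [ 0.648839   -0.24455786  0.03418747] [-0.17207533  0.59552991  5.03246563] 0.019708850462960423 23.505968749523163 red [ 0.0371 -0.0491  0.0242]
```

Request:
jog_arm:
  turn:
    - [0, 0, 0]
    - [0, 0, 0]
    - [0, 0, 0]
    - [0, 0, 0]
    - [0, 0, 0]
    - [0, 0, 0]
    - [0, 0, 0]
    - [0, 0, 0]
    - [0, 0, 0]
    - [0, 0, 0]
  delta_pos:
    - [0, -0.004, 0]
    - [0, -0.007, 0]
    - [0, -0.007, 0]
    - [0, -0.007, 0]
    - [0, -0.007, 0]
    - [0, -0.007, 0]
    - [0, -0.006, 0]
    - [0, -0.004, 0]
    - [0, 0, 0]
    - [0, 0, 0]
  gripper: [0.01, 0.01, 0.01, 0.01, 0.01, 0.01, 0.01, 0.01, 0.01, 0.01]

```text
time: 15.98
tool_pos: [0.6392, -0.1959, 0.0342]
tcp_rot: [3.124, 0.324, 0.007]
wrist_force: [0.5, 1.5, 7.9]
width: 0.228
grip_force: 23.6
```

Request:
jog_arm:
  turn:
    - [0, 0, 0]
    - [0, 0, 0]
    - [0, 0, 0]
    - [0, 0, 0]
    - [0, 0, 0]
    - [0, 0, 0]
    - [0, 0, 0]
    - [0, 0, 0]
    - [0, 0, 0]
    - [0, 0, 0]
    - [0, 0, 0]
    - [0, 0, 0]
    - [0, 0, 0]
  delta_pos:
    - [0, 0, 0]
    - [0, 0, 0]
    - [0, 0, 0]
    - [0, 0, 0]
    - [0, 0, 0]
    - [0, 0, -0.01]
    - [0, 0, -0.02]
    - [0, 0, -0.03]
    - [0, 0, -0.03]
    - [0, 0, -0.03]
    - [0, 0, -0.03]
    - [0, 0, 0]
    - [0, 0, 0]
  gripper: [0.045, 0.045, 0.045, 0.045, 0.045, 0.045, 0.045, 0.045, 0.045, 0.045, 0.045, 0.045, 0.045]

```text
time: 17.07
tool_pos: [0.6393, -0.1968, 0.1861]
tcp_rot: [3.122, 0.324, 0.01]
wrist_force: [-0.5, -0.7, 1.3]
width: 0.524
grip_force: 0.0
```

```bash
python3 - <<'E'
from h import *
s=read_state(); print(s['time'],s['tool_pos'],s['wrist_force'])
C=cal('wrist'); im=vision.read_camera('wrist')[:,:,::-1].copy()
t=vision.read_camera('top')[:,:,::-1]; sd=vision.read_camera('side')[:,:,::-1]
a=cv2.resize(sd[205:315,205:325],None,fx=2,fy=2,interpolation=cv2.INTER_CUBIC)
im[180:,400:]=a
cv2.imwrite('pics/w5.png',im)
b,g,r=[im[100:175,:,i].astype(int) for i in range(3)]
m=(r>150)&(g<70)&(b<70); ys,xs=np.where(m); print('red',xs.min(),xs.max(),ys.min()+100,ys.max()+100)
E
```

```text
17.0667 [ 0.63925673 -0.19682356  0.18608405] [-0.4765278  -0.67625939  1.25441154]
red 302 337 127 153
```

View pics/w5.png

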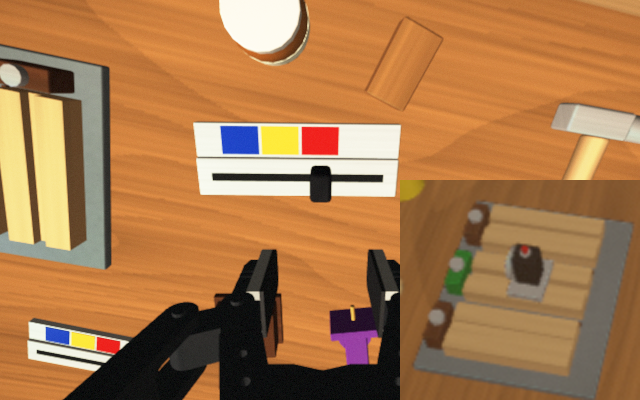

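The block, at u≈320, is centred on the red field, which spans 302–337. The gauge still stands upright and the arm is clear, so I'm handing in.

```bash
python3 -c "
from workcell import ticket
print(ticket.finish_job())"
```

```text
the job is handed in; nothing more can be done
None
```

I handed the job in, and no verdict came back. The gauge stands upright and flat across the groove at the green stop, its needle in the red field, and the black stop block is centred on red.

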